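Index the circuit-board turntable to its next hole

ROBOT

A 6-joint arm with a two-finger parallel gripper is mounted at the origin on a cart in front of the work surface, level with it; the furniture and walls round the work are solid. World frame = base frame: x ahead of the robot, y to its left, z up, the work surface at z = 0. Lengths are in mm, angles in rad, forces in N, time in s.
With the tool pointing down it reaches from about 375 to 975 mm from the base axis. Payload 3.8 kg.
Tool frame: the origin (TCP) lies at the very end of the fingers, on their centre line; the grasp point (between the pads) lies 19 mm behind it; z points along the fingers, y is the direction in which the jaws open and shut (so a half turn about z gives the same grasp; the last joint's range is limited). The gripper opens to 85 mm and grips with 20 to 120 N. Pads are 22 mm wide; open, the fingers measure 114 mm over their backs; the gripper's body (76 mm by 85 mm) begins 54 mm behind the grasp point. The pads swing forward as they close: fully open they stand 13 mm farther back than shut.
Start: joints at [-1.226, 0.264, 1.604, -0, 1.274, -0.037], TCP at [251.493, -626.394, 231.28] pointing down, gripper open.
Joint ranges: [-2.63, 2.63], [-0.94, 2.18], [0.31, 2.57], [-1.31, 4.45], [0, 2.66], [-2.55, 2.55]. Speed limits (rad/s): [2.57, 2.57, 3.14, 3.14, 3.14, 3.14].

INTERFACE

Orientations are given as a 3x3 rotation matrix whose columns are the frame's x, y, z axes.
In Python, from station import state, eyes, env gives the robot as it stands. The module is installed in compiled form; this text tells all that it offers.
- The arm moves only by the tool jog_arm, never from a script. Its argument "plan" is text: rows parted by semicolons, each of 5 numbers parted by spaces: the shift along the tool's x, y, z in units of 40 mm (1.0 is 40 mm), then the turn about the tool's z in units of 6 degrees (1.0 is 6 degrees), then the opening, from 0 (shut) to 1 (fully open). In form: tx ty tz yaw claw; .... A call has 1 to 12 rows; each row is the pose to reach, as a shift and turn from the pose commanded when the call began, along the tool's axes at that moment; what a row does not reach only later rows make up. A row lasts 1/12 s, in which the tool goes at most 41.7 mm and 7.16 degrees, less where a joint would pass 70% of its speed; a pose out of reach is approached as far as the arm can. A call with a gripper value outside its range is refused whole. The fingers move at their own pace and stop on an object; the grip force is fixed at half the most. Time passes only in rows, so rows that repeat a pose let the fingers close. It gives the time, the measured TCP pose, the force and the opening at its end, in the units of the state.
- state(): the state, without advancing time (a new reading comes with each control period).
- eyes.capture(name): name is "side" or "top"; returns the picture (420x560x3 uint8, red, green, blue); there is no depth.
- eyes.camera_params(name): a dict with "camera_matrix" (3x3 intrinsics, pixels), "rvec" (rotation vector, rad) and "tvec" (3), from world to camera coordinates, as OpenCV has them. Camera axes: x right, y down, z forward; pixel columns grow to the right and rows downward; lengths in mm; the calibration is good to about 2 mm. A picture is of the moment at which its call begins. camera_params takes no time and is no camera call.
- env.sign_off(): hands the job in, once; it reports no verdict.
The state is a dict: "t": time; "qpos": joint angles; "dq": joint speeds; "joint_torque": joint torques, N m; "tcp_pos": TCP position; "eef_rot": TCP orientation; "force": force on the tool from outside, world axes, zero at the start; "moment": the same for the moment, N m; "gripper_width": finger opening in mm.
Only numpy, scipy, OpenCV 4.12 (cv2) and the standard library are available. Lean on these libraries where they do the work, as an engineer would, in place of code of your own. Each camera call takes 0.05 s, during which the arm holds its last target.

TASK

The round turntable that carries the circuit board is locked by a sprung index pin with a red pull knob. Pull the knob up to draw the pin, turn the table counter-clockwise (seen from above) and let the pin spring fully home into the next hole, which is hidden under the table and has to be felt for; then let go. Turn gently: once the pin has caught, do not force the table on against it, and leave the bottle, the solder spool and the roll of tape beside the turntable where they are.

Things in the scene. Friction and masses are not known exactly. Their poses are not given: they have to be found in the camera images.
- table_base: Fixed round base of the turntable, grey drum on a dark flange of 200 mm diameter; origin on the turning axis at the work surface, z up. At table angle 0 the red knob stands in the base's -x direction. The base's place and yaw differ from run to run.
- table_center (a point): Centre of the turntable's top face, on the turning axis, 40 mm above the work surface. The table is an aluminium disc of 188 mm diameter, 8 mm thick, with a green circuit board of 50 x 70 mm fixed on posts at its middle (highest point 26 mm above the disc).
- knob_center (a point): Grip point of the red pull knob: upright, round, 26 mm in diameter, 28 mm tall, 72 mm from the turning axis. The point is on the knob's axis, 14 mm below its top, 31 mm above the disc (71 mm above the work surface with the pin home). Below it a brass bushing, 20 mm in diameter (28 mm in its lowest 5 mm). Grip or push it from any side; it carries the table round.
- index_pin (a joint): Height of pin and knob in m: 0 = pin fully home in a hole, 0.007 to 0.010 = tip resting on the track between the holes (it steps down 1.5 mm on the way), 0.018 = upper stop. A spring always pushes it down, 6 N at 0 and 250 N/m more with lift (9.5 N at 0.014), and a light damper slows it.
- index_table (a joint): Angle of the table in rad: 0 at the start, pin in the first hole; grows counter-clockwise seen from above; stops at -0.4 and 1.75. Friction holds it where it is left (1 N at the knob, 2 to 4 N with the pin sliding on its track). The next hole is set anew in each run: its centre lies somewhere between 0.86 and 1.44 rad. There is no other hole.
- pin_tip: Lower end of the steel index pin, 8 mm in diameter, round tip, hidden under the disc; origin at its lowest point, 51 mm below the knob's grip point. Left resting on its track while the table is turned slowly (20 mm/s at the knob), it drops 7 to 9 mm into the next hole by its spring and locks the table, with 1.5 mm play to either side. In a hole it bears at most 25 N.
- flux_bottle: Bystander: upright white bottle with green spout, 21 mm in diameter, 123 mm tall; origin at the centre of its underside.
- solder_spool: Bystander: spool of solder wire, 56 mm in diameter, 36 mm tall; origin at the centre of its underside.
- tape_roll: Bystander: roll of amber tape lying flat, 60 mm in diameter, 19 mm tall; origin at the centre of its underside.
Not all that is in view belongs to the job. There is more than one size of the table_base; the one meant has the size given above.

How it is judged:
By the outcome, as a careful person would: the job done as asked, in the order asked, and still so for the second after the job is handed in, with the robot touching nothing.
It also fails if it takes over 46 s, if anything falls off the work surface, if the arm or the gripper's body presses on something with over 40 N, if the wrist force passes 120 N, or if a joint passes its speed limit or range.

## Working session

There is one attempt and no reset: what is moved stays moved. The work goes in short steps, Python scripts to look and compute and a tool call to move; the robot and the scene stay as the last step left them, time stands still between calls to the robot, and variables do not carry over. Pictures are saved under pics/ and viewed, and the job is handed in when it is done.

Besides the shell and the picture viewer there is one more tool, called after "Emit:" by a JSON object that holds its "method" and its "body". jog_arm: Moves the arm, as the interface text tells. Its arguments: {"type":"object","properties":{"plan":{"type":"string"}},"required":["plan"]}

```bash
mkdir -p pics
python3 - <<'E'
from station import state, eyes, env
import cv2
s=state();print(s)
for n in("top","side"):
    im=eyes.capture(n);cv2.imwrite(f"pics/{n}0.png",im[:,:,::-1]);p=eyes.camera_params(n);print(n,p)
E
```

```text
{'t': 0.0, 'qpos': array([-1.22591503e+00,  2.64759823e-01,  1.60537715e+00,  3.63837368e-05,
        1.27370512e+00, -3.69214661e-02]), 'dq': array([-0.00062959, -0.00049007, -0.00014732, -0.00047781, -0.00225635,
       -0.00140646]), 'joint_torque': array([-1.93176609e-03, -5.15106511e+01, -3.67314327e+01, -1.03180375e-04,
        1.27165092e-02, -3.02681293e-06]), 'tcp_pos': array([ 251.24871456, -625.70656479,  229.9558372 ]), 'eef_rot': array([[ 9.27998469e-01,  3.72583295e-01, -7.27758455e-04],
       [ 3.72583987e-01, -9.27996035e-01,  2.12873901e-03],
       [ 1.17775634e-04, -2.24661769e-03, -9.99997469e-01]]), 'force': array([ 0.25364715, -0.04083815, -0.18378772]), 'moment': array([0.02158307, 0.00430282, 0.00218568]), 'gripper_width': 85.5799154168164}
top {'camera_matrix': array([[388.19877255,   0.        , 279.55950298],
       [  0.        , 388.19877255, 212.15924672],
       [  0.        ,   0.        ,   1.        ]]), 'rvec': array([ 2.19685073, -2.20340007,  0.09707649]), 'tvec': array([-250.81875744,  597.94750121,  945.68309183])}
side {'camera_matrix': array([[445.03033818,   0.        , 280.32145354],
       [  0.        , 445.03033818, 216.01286369],
       [  0.        ,   0.        ,   1.        ]]), 'rvec': array([ 0.25217114, -2.71376582,  1.41996197]), 'tvec': array([556.87543314, 259.88849865, 842.36766463])}
```

View pics/top0.png

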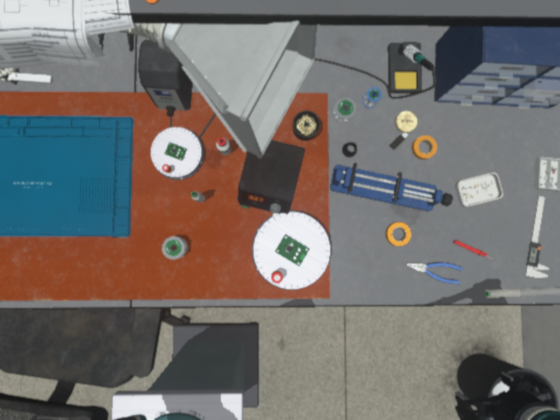

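View pics/side0.png

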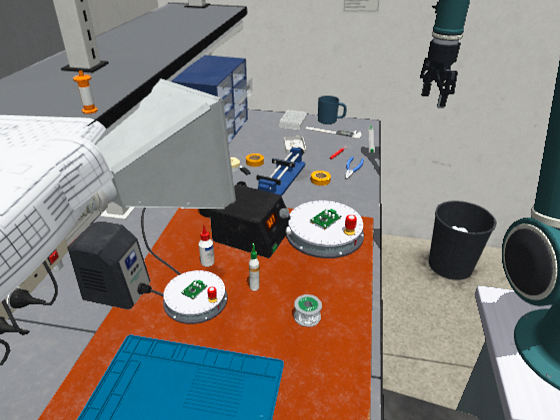

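Candidates for the turntable are the big disc at top (291,250) with its knob at (278,276), and the small disc at (177,152) with its knob at (168,168). The red-capped bottle at (222,145) could also be mistaken for a knob. I'll measure both diameters.

```bash
cat > h.py <<'E'
import numpy as np, cv2
from station import state, eyes, env
def P(n):
    p=eyes.camera_params(n);R=cv2.Rodrigues(p["rvec"])[0];return p["camera_matrix"],R,np.array(p["tvec"]).reshape(3)
def ray(n,uv):
    K,R,t=P(n);d=R.T@np.linalg.inv(K)@np.array([uv[0],uv[1],1.]);return -R.T@t,d
def onz(n,uv,z):
    o,d=ray(n,uv);return o+d*(z-o[2])/d[2]
def proj(n,X):
    K,R,t=P(n);c=K@(R@np.array(X,float)+t);return c[:2]/c[2]
def tri(a,b):
    o1,d1=ray("top",a);o2,d2=ray("side",b)
    A=np.stack([d1,-d2],1);l=np.linalg.lstsq(A,o2-o1,rcond=None)[0]
    p,q=o1+l[0]*d1,o2+l[1]*d2;return (p+q)/2,np.linalg.norm(p-q)
def red(im):
    h=cv2.cvtColor(im,cv2.COLOR_RGB2HSV);H,S,V=cv2.split(h)
    return (((H<5)|(H>172))&(S>170)&(V>120)).astype(np.uint8)
def blobs(m,mn=8):
    n,l,s,c=cv2.connectedComponentsWithStats(m);return [(c[i].round(1),s[i]) for i in range(1,n) if s[i][4]>=mn]
E
python3 - <<'E'
from h import *
t=cv2.imread("pics/top0.png")[:,:,::-1].copy();s=cv2.imread("pics/side0.png")[:,:,::-1].copy()
h=cv2.cvtColor(t,cv2.COLOR_RGB2HSV)
m=((h[:,:,1]<40)&(h[:,:,2]>200)).astype(np.uint8)
cs,_=cv2.findContours(m,cv2.RETR_EXTERNAL,cv2.CHAIN_APPROX_NONE)
for c in cs:
    if cv2.contourArea(c)>800:
        e=cv2.fitEllipse(cv2.convexHull(c));print(e, onz("top",e[0],40), "diam mm", np.array(e[1])/388.2*( 945-40))
print(blobs(red(t)));print(blobs(red(s)))
print(proj("top",[0,0,0]),[onz("top",u,0).round() for u in((197,196),(175,247),(399,234),(305,124))])
a=cv2.resize(t[200:310,230:350],None,fx=5,fy=5,interpolation=2);b=cv2.resize(s[180:270,270:390],None,fx=5,fy=5,interpolation=2)
cv2.imwrite("pics/c1.png",a[:,:,::-1]);cv2.imwrite("pics/c2.png",b[:,:,::-1])
E
```

```text
((136.89515686035156, 406.65008544921875), (29.47433090209961, 62.06820297241211), 88.86585998535156) [138.60415792  85.03880094  40.        ] diam mm [ 68.71269826 144.69789719]
((291.2039489746094, 249.98532104492188), (75.90288543701172, 77.07252502441406), 158.52333068847656) [ 503.73403161 -280.17623745   40.        ] diam mm [176.95031252 179.67706117]
((175.58624267578125, 151.672607421875), (48.495601654052734, 49.710384368896484), 79.91194915771484) [745.51379045   2.75669207  40.        ] diam mm [113.05646444 115.88845403]
((99.84603881835938, 21.94288444519043), (52.18096923828125, 69.44959259033203), 147.27670288085938) [1073.37001366  195.26509036   40.        ] diam mm [121.64806069 161.90592812]
((35.9594612121582, 12.742916107177734), (72.6929702758789, 114.66986846923828), 175.79214477539062) [1095.54258269  353.39541554   40.        ] diam mm [169.46712545 267.32671552]
[(array([479.8, 252.3]), array([476, 251,   9,   4,  10], dtype=int32))]
[(array([336.4, 153.3]), array([330, 149,  14,  10,  40], dtype=int32)), (array([350.7, 222.5]), array([346, 216,  10,  13,  92], dtype=int32)), (array([204.5, 234.2]), array([201, 226,   9,  15,  80], dtype=int32)), (array([ 52.1, 255.8]), array([ 49, 251,   8,  12,  28], dtype=int32)), (array([211.7, 293.1]), array([208, 287,   8,  11,  60], dtype=int32))]
[176.59950019 457.6140804 ] [array([640., -43.,   0.]), array([511.,  11.,   0.]), array([ 542., -559.,    0.]), array([ 828., -320.,    0.])]
```

View pics/c1.png

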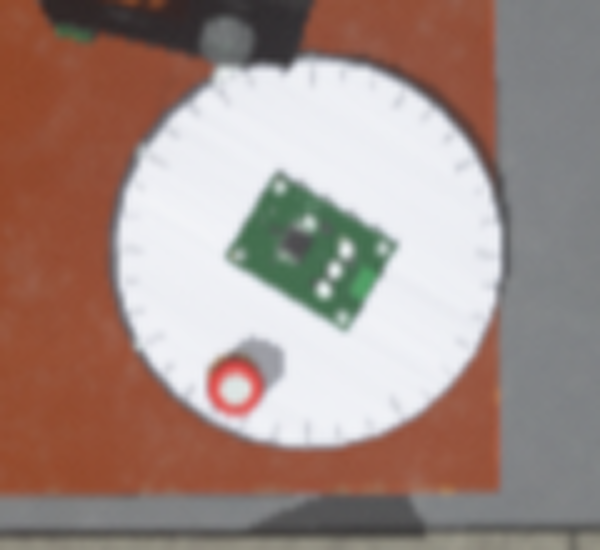

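View pics/c2.png

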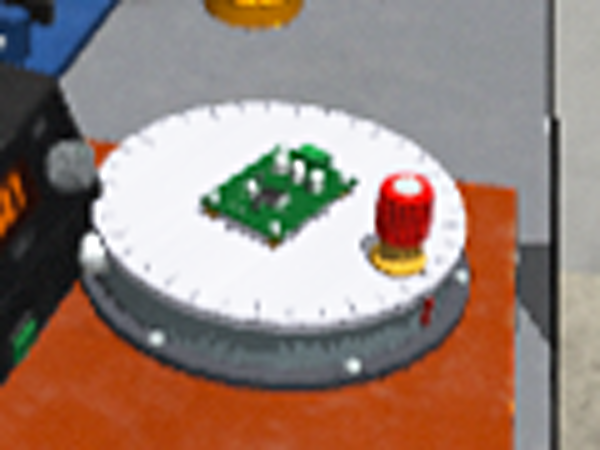

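The crops show the big table: disc rim at about top (291.8,250), knob cap at about top (277.2,277.5), and in the side view red knob at about (350.7,222). Disc is about 183 mm across against about 115 mm for the small one, so the big one is meant. Next I'll fix the knob and axis positions.

Run:
```python
from h import *
t=cv2.imread("pics/top0.png")[:,:,::-1].copy();s=cv2.imread("pics/side0.png")[:,:,::-1].copy()
def loose(im,x0,y0,x1,y1):
    h=cv2.cvtColor(im,cv2.COLOR_RGB2HSV).astype(int);m=(((h[:,:,0]<5)|(h[:,:,0]>170))&(h[:,:,1]>110)&(h[:,:,2]>110)).astype(np.uint8)
    o=np.zeros_like(m);o[y0:y1,x0:x1]=m[y0:y1,x0:x1];return o
def hullc(m):
    n,l,st,c=cv2.connectedComponentsWithStats(m);i=1+np.argmax(st[1:,4]);cs,_=cv2.findContours((l==i).astype(np.uint8),0,1)
    hl=cv2.convexHull(cs[0]);print(st[i]);return cv2.minEnclosingCircle(hl)
a=hullc(loose(t,262,260,295,295));b=hullc(loose(s,340,208,365,240));print(a,b)
k=onz("top",a[0],83);print("knob top ray z83",k)
bb=blobs(red(s));c=(350.7,222.5)
print("tri",tri(a[0],c)); print("side on z73",onz("side",c,73))
# disc rim
h=cv2.cvtColor(t,cv2.COLOR_RGB2HSV)
m=((h[:,:,1]<40)&(h[:,:,2]>170)).astype(np.uint8);n,l,st,cc=cv2.connectedComponentsWithStats(m);i=l[230,280]
cs,_=cv2.findContours((l==i).astype(np.uint8),0,1);hl=cv2.convexHull(cs[0]);e=cv2.fitEllipse(hl);(x,y),r=cv2.minEnclosingCircle(hl)
print(e,(x,y,r))
for u in(e[0],(x,y)):
    C=onz("top",u,40);d=k-C;print(C,np.hypot(*d[:2]),np.degrees(np.arctan2(d[1],d[0])))
# green board
g=((h[:,:,0]>50)&(h[:,:,0]<80)&(h[:,:,1]>80)).astype(np.uint8);g2=np.zeros_like(g);g2[225:270,270:315]=g[225:270,270:315]
print(cv2.minAreaRect(cv2.findNonZero(g2)), onz("top",cv2.minAreaRect(cv2.findNonZero(g2))[0],50))
```

```text
[272 272  10  11  52]
[345 215  12  14 113]
((276.56060791015625, 276.7121276855469), 5.30620813369751) ((351.0, 221.5), 7.159010887145996)
knob top ray z83 [ 443.79159755 -243.64716467   83.        ]
tri (array([ 441.45886624, -243.89309464,   70.54815144]), np.float64(2.1467827335909027))
side on z73 [ 440.47756471 -240.59534798   73.        ]
((291.1995849609375, 249.93621826171875), (76.64532470703125, 78.0273666381836), 157.85203552246094) (291.29559326171875, 248.93206787109375, 39.8780517578125)
[ 503.85309288 -280.16628043   40.        ] 70.29245362953634 148.6991961276238
[ 506.28629066 -280.41404194   40.        ] 72.50786116255965 149.530849954569
((291.90673828125, 249.9456024169922), (26.56119728088379, 17.995389938354492), 30.256441116333008) [ 504.1514151  -281.33565838   50.        ]
```

Emit:
{"method": "jog_arm", "body": {"plan": "0.8 -0.7 0.2 0.8 1;1.6 -1.4 0.4 1.6 1;2.4 -2.1 0.6 2.4 1;3.2 -2.8 0.8 3.2 1;4 -3.5 1 4 1;4.8 -4.2 1.2 4.8 1;5.6 -4.9 1.5 5.6 1;6.4 -5.6 1.8 6.4 1;7.2 -6.3 2.1 7.2 1;7.8 -6.9 2.4 8 1;8 -7.1 2.5 8.77 1;8 -7.1 2.5 8.77 1"}}

```text
t: 1.1
tcp_pos: [442.0, -238.6, 128.6]
eef_rot: [[0.86, -0.51, -0.004], [-0.51, -0.86, 0.004], [-0.005, -0.002, -1.0]]
force: [0.2, 0.3, -0.8]
gripper_width: 85.3
```

Run:
```python
from h import *
s=state();x=s['eef_rot'][:,0];print(s['t'],s['tcp_pos'],s['eef_rot'].round(4).tolist(),np.degrees(np.arctan2(x[1],x[0])),s['force'],s['qpos'],s['dq'].round(3))
for n in("top","side"):
    im=eyes.capture(n);cv2.imwrite(f"pics/{n}1.png",im[:,:,::-1])
    print(n,proj(n,[442.1,-243.7,71]))
a=cv2.imread("pics/side1.png")[130:290,240:420];cv2.imwrite("pics/s1c.png",cv2.resize(a,None,fx=4,fy=3.7))
```

```text
1.1 [ 441.98498131 -238.63822787  128.59702084] [[0.8601, -0.5101, -0.0038], [-0.5101, -0.8601, 0.0042], [-0.0054, -0.0016, -1.0]] -30.670207034282 [ 0.24538779  0.31595639 -0.76474577] [-5.45755127e-01  3.05044744e-02  2.06994215e+00  1.81313707e-03
  1.04655733e+00  1.55942986e+00] [-0.066 -0.003 -0.037 -0.049  0.014 -0.177]
top [276.50332857 276.92013741]
side [349.98866667 222.35818194]
```

View pics/s1c.png

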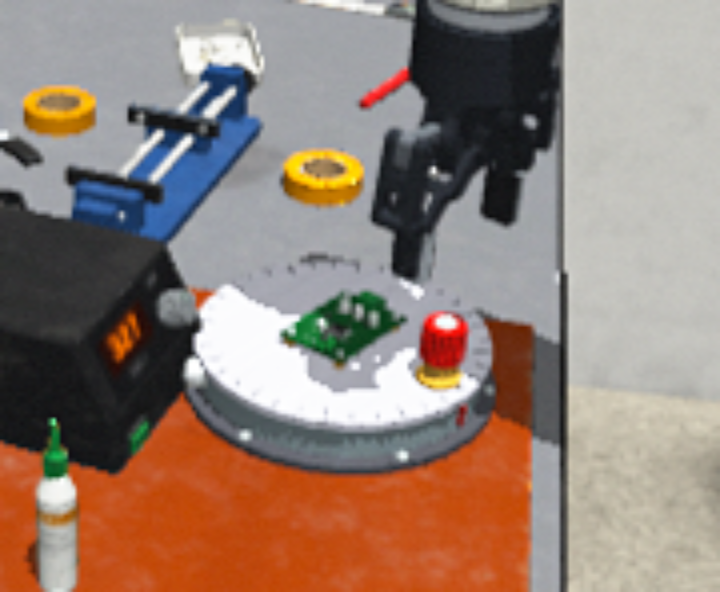

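The fingers straddle the knob tangentially, with the knob at crop (443,340). Next I settle, then descend.

Emit:
{"method": "jog_arm", "body": {"plan": "0 0 0 0 1;0 0 0 0 1"}}

```text
t: 1.37
tcp_pos: [442.7, -244.9, 131.9]
eef_rot: [[0.859, -0.512, 0.001], [-0.512, -0.859, -0.001], [0.001, 0.0, -1.0]]
force: [-0.2, 0.0, 0.1]
gripper_width: 85.2
```

Run:
```python
from h import *
s=state();R=s['eef_rot'];d=np.array([442.1,-243.7,53])-s['tcp_pos'];print(s['tcp_pos'],R.T@d/40,s['dq'].round(3))
```

```text
[ 442.6883387  -244.94904805  131.88845142] [-0.03091736 -0.02008117  1.97216876] [-0.008 -0.002 -0.001  0.003 -0.002  0.007]
```

Emit:
{"method": "jog_arm", "body": {"plan": "-0.03 -0.02 0.5 0 1;-0.03 -0.02 1.1 0 1;-0.03 -0.02 1.6 0 1;-0.03 -0.02 1.97 0 0.8;-0.03 -0.02 1.97 0 0.6;-0.03 -0.02 1.97 0 0.45;-0.03 -0.02 1.97 0 0.4;-0.03 -0.02 1.97 0 0.4"}}

```text
t: 2.03
tcp_pos: [443.1, -243.6, 54.1]
eef_rot: [[0.859, -0.512, 0.003], [-0.512, -0.859, -0.002], [0.003, 0.0, -1.0]]
force: [-0.0, -0.2, 0.3]
gripper_width: 34.0
```

Run:
```python
from h import *
s=state();print(s['tcp_pos'],s['force'],s['gripper_width'])
for n in("top","side"):
    im=eyes.capture(n);cv2.imwrite(f"pics/{n}2.png",im[:,:,::-1])
a=cv2.imread("pics/side2.png")[170:270,290:400];b=cv2.imread("pics/top2.png")[220:320,230:340]
cv2.imwrite("pics/c3.png",cv2.resize(np.hstack([a,b]),None,fx=3.6,fy=3.6))
```

```text
[ 443.12417165 -243.58493333   54.1130852 ] [-0.00366154 -0.20033893  0.26286652] 34.03024456602894
```

View pics/c3.png

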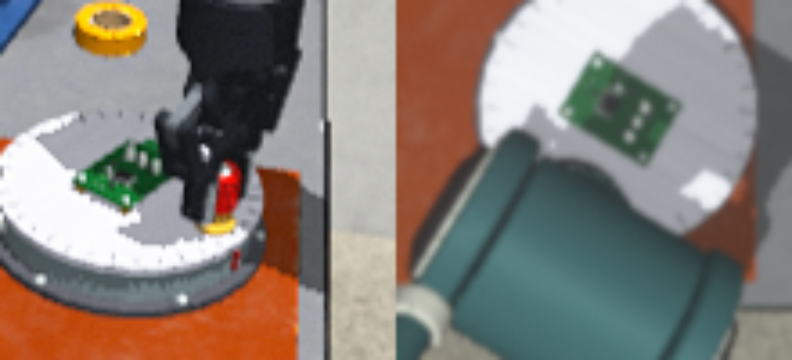

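Fingers are around the knob without contact (knob at crop (228,190)). I'll close in stages and watch the force.

Emit:
{"method": "jog_arm", "body": {"plan": "0 0 0 0 0.35;0 0 0 0 0.33;0 0 0 0 0.32"}}

```text
t: 2.38
tcp_pos: [442.4, -242.6, 53.1]
eef_rot: [[0.86, -0.511, 0.001], [-0.511, -0.86, -0.001], [0.001, 0.0, -1.0]]
force: [-0.1, -0.3, 0.3]
gripper_width: 27.2
```

Emit:
{"method": "jog_arm", "body": {"plan": "0 0 0 0 0.3;0 0 0 0 0.29;0 0 0 0 0.29"}}

```text
t: 2.63
tcp_pos: [442.2, -243.0, 53.1]
eef_rot: [[0.86, -0.511, 0.0], [-0.511, -0.86, -0.001], [0.001, 0.001, -1.0]]
force: [-1.7, -2.5, 4.6]
gripper_width: 24.9
```

Emit:
{"method": "jog_arm", "body": {"plan": "0 0 0 0 0.2;0 0 0 0 0.2;0 0 -0.1 0 0.2;0 0 -0.2 0 0.2;0 0 -0.3 0 0.2;0 0 -0.36 0 0.2;0 0 -0.36 0 0.2;0 0 -0.36 0 0.2"}}

```text
t: 3.3
tcp_pos: [442.3, -242.5, 65.6]
eef_rot: [[0.859, -0.512, 0.001], [-0.512, -0.859, -0.001], [0.001, -0.0, -1.0]]
force: [3.2, -5.9, -10.0]
gripper_width: 24.2
```

Emit:
{"method": "jog_arm", "body": {"plan": "0 0.09 0 -0.48 0.2;0.01 0.18 0 -0.95 0.2;0.02 0.27 0 -1.43 0.2;0.04 0.36 0 -1.91 0.2;0.06 0.445 0 -2.39 0.2;0.08 0.53 0 -2.86 0.2"}}

```text
t: 3.8
tcp_pos: [433.5, -261.8, 65.1]
eef_rot: [[0.972, -0.233, -0.0], [-0.233, -0.972, 0.001], [-0.001, -0.001, -1.0]]
force: [2.7, -2.8, -9.6]
gripper_width: 24.7
```

```bash
cat > st.py <<'E'
from h import *
s=state();R=s['eef_rot'];C=np.array([504,-280.5]);d=s['tcp_pos'][:2]-C
ph=np.degrees(np.arctan2(d[1],d[0]))%360
print('t',round(s['t'],2),'tcp',s['tcp_pos'].round(2),'r',np.hypot(*d).round(2),'ang',round(np.radians(ph-148.4),3),'toolrel',round((np.degrees(np.arctan2(R[1,0],R[0,0]))+180-ph),2),'F tool',(R.T@s['force']).round(2),'w',round(s['gripper_width'],2))
E
python3 st.py
```

```text
t 3.8 tcp [ 433.49 -261.79   65.07] r 72.95 ang 0.292 toolrel 1.36 F tool [3.29 2.13 9.64] w 24.74
```

Turning nicely, so I continue to about 0.6 rad, still lifted.

Emit:
{"method": "jog_arm", "body": {"plan": "0 0.09 0 -0.48 0.2;0.01 0.18 0 -0.95 0.2;0.02 0.27 0 -1.43 0.2;0.04 0.36 0 -1.91 0.2;0.06 0.445 0 -2.39 0.2;0.08 0.53 0 -2.86 0.2;0.08 0.53 0 -2.86 0.2"}}

```text
t: 4.38
tcp_pos: [430.8, -283.2, 64.8]
eef_rot: [[0.998, 0.063, -0.002], [0.063, -0.998, 0.001], [-0.002, -0.002, -1.0]]
force: [-0.2, -3.5, -8.9]
gripper_width: 24.0
```

```bash
python3 st.py
```

```text
t 4.38 tcp [ 430.76 -283.24   64.75] r 73.29 ang 0.589 toolrel 1.47 F tool [-0.43  3.44  8.91] w 24.0
```

Emit:
{"method": "jog_arm", "body": {"plan": "0 0 0.03 0 0.2;0 0 0.06 0 0.2;0 0 0.09 0 0.2;0 0 0.09 0 0.2"}}

```text
t: 4.72
tcp_pos: [430.9, -283.0, 62.9]
eef_rot: [[0.998, 0.062, -0.003], [0.062, -0.998, 0.001], [-0.002, -0.001, -1.0]]
force: [-3.6, -3.4, -5.1]
gripper_width: 24.6
```

```bash
python3 st.py
```

```text
t 4.72 tcp [ 430.87 -283.02   62.87] r 73.17 ang 0.586 toolrel 1.58 F tool [-3.8   3.18  5.14] w 24.64
```

Pin is touching the track. I'll open the jaws to a loose cage and lower a little.

Emit:
{"method": "jog_arm", "body": {"plan": "0 0 0.09 0 0.35;0 0 0.09 0 0.35;0 0 0.15 0 0.35;0 0 0.22 0 0.35;0 0 0.22 0 0.35"}}

```text
t: 5.13
tcp_pos: [432.3, -283.2, 54.4]
eef_rot: [[0.998, 0.063, 0.0], [0.063, -0.998, 0.0], [0.0, -0.0, -1.0]]
force: [0.4, -0.0, 0.5]
gripper_width: 30.2
```

```bash
python3 st.py
python3 - <<'E'
from h import *
im=eyes.capture("side");cv2.imwrite("pics/side3.png",cv2.resize(im[160:280,270:420],None,fx=5,fy=5)[:,:,::-1])
E
```

```text
t 5.13 tcp [ 432.29 -283.24   54.39] r 71.76 ang 0.59 toolrel 1.4 F tool [ 0.38  0.07 -0.49] w 30.23
```

View pics/side3.png

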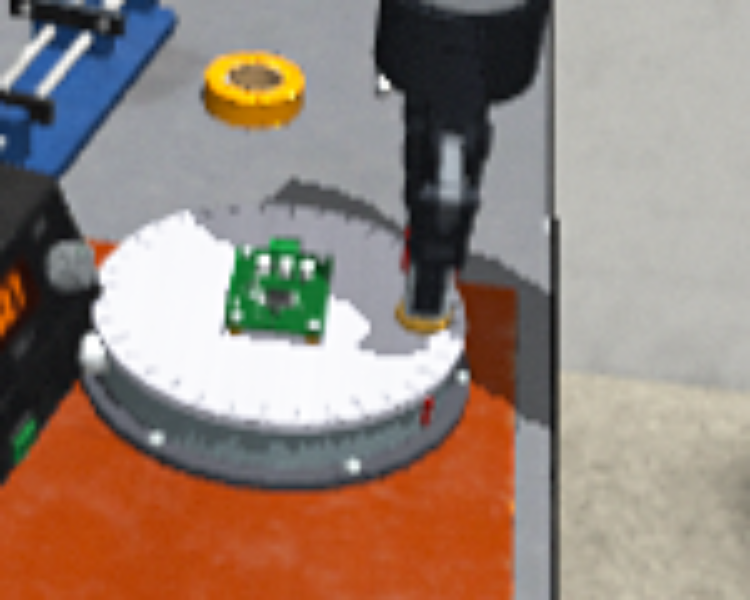

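The table has turned (board now square to the view). The knob is hidden behind the near finger at crop (428,270), and the force is about zero. Next I push slowly at 20 mm/s, short of the hole range.

Emit:
{"method": "jog_arm", "body": {"plan": "0 0.042 0 -0.22 0.35;0 0.083 0 -0.44 0.35;0 0.125 0 -0.66 0.35;0.01 0.166 0 -0.88 0.35;0.01 0.207 0 -1.1 0.35;0.02 0.249 0 -1.32 0.35;0.02 0.29 0 -1.54 0.35;0.03 0.331 0 -1.76 0.35;0.04 0.372 0 -1.98 0.35"}}

```text
t: 5.93
tcp_pos: [434.4, -298.3, 54.3]
eef_rot: [[0.963, 0.268, -0.001], [0.268, -0.963, 0.0], [-0.0, -0.0, -1.0]]
force: [-0.9, 0.6, -0.2]
gripper_width: 29.8
```

```bash
python3 st.py
```

```text
t 5.93 tcp [ 434.38 -298.25   54.3 ] r 71.85 ang 0.801 toolrel 1.27 F tool [-0.67 -0.81  0.18] w 29.79
```

Emit:
{"method": "jog_arm", "body": {"plan": "0 0.04 0 -0.21 0.35;0 0.08 0 -0.42 0.35"}}

```text
t: 6.1
tcp_pos: [435.1, -301.1, 54.2]
eef_rot: [[0.951, 0.31, -0.001], [0.31, -0.951, 0.001], [-0.0, -0.001, -1.0]]
force: [-1.5, 3.0, -0.4]
gripper_width: 29.7
```

```bash
python3 st.py
python3 - <<'E'
from h import *
for n in("top","side"):
    im=eyes.capture(n);cv2.imwrite(f"pics/{n}4.png",im[:,:,::-1])
a=cv2.imread("pics/side4.png")[180:270,280:390];b=cv2.imread("pics/top4.png")[210:300,240:350]
cv2.imwrite("pics/c4.png",cv2.resize(np.hstack([a,b]),None,fx=3.6,fy=3.6))
E
```

```text
t 6.1 tcp [ 435.14 -301.1    54.23] r 71.88 ang 0.842 toolrel 1.44 F tool [-0.49 -3.29  0.39] w 29.72
```

View pics/c4.png

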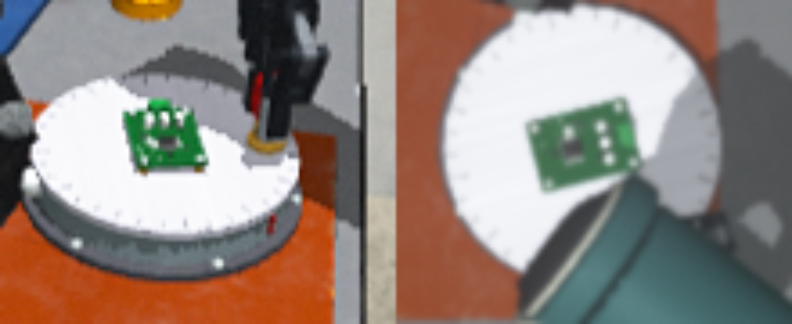

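Board has turned about 45° (crop (582,143)) and the sliding force is 3.3 N, so the pin is on its track. I continue in two-row nudges.

Emit:
{"method": "jog_arm", "body": {"plan": "0 0.04 0 -0.21 0.35;0 0.08 0 -0.42 0.35"}}

```text
t: 6.37
tcp_pos: [436.4, -304.4, 54.4]
eef_rot: [[0.936, 0.352, -0.0], [0.352, -0.936, 0.0], [-0.0, -0.0, -1.0]]
force: [-0.9, 1.7, 0.2]
gripper_width: 29.9
```

Emit:
{"method": "jog_arm", "body": {"plan": "0 0.04 0 -0.21 0.35;0 0.08 0 -0.42 0.35"}}

```text
t: 6.53
tcp_pos: [437.5, -307.4, 54.4]
eef_rot: [[0.92, 0.393, -0.0], [0.393, -0.92, 0.0], [-0.0, -0.0, -1.0]]
force: [-1.8, 2.2, -0.3]
gripper_width: 29.8
```

```bash
python3 st.py
```

```text
t 6.53 tcp [ 437.47 -307.44   54.42] r 71.78 ang 0.936 toolrel 1.1 F tool [-0.8  -2.77  0.3 ] w 29.79
```

Emit:
{"method": "jog_arm", "body": {"plan": "0 0.04 0 -0.21 0.35;0 0.08 0 -0.42 0.35"}}

```text
t: 6.7
tcp_pos: [438.7, -310.4, 54.4]
eef_rot: [[0.901, 0.433, -0.0], [0.433, -0.901, 0.0], [-0.0, -0.0, -1.0]]
force: [-1.2, 2.1, 0.8]
gripper_width: 29.8
```

Emit:
{"method": "jog_arm", "body": {"plan": "0 0.04 0 -0.21 0.35;0 0.08 0 -0.42 0.35"}}

```text
t: 6.87
tcp_pos: [440.1, -313.4, 54.4]
eef_rot: [[0.881, 0.472, -0.0], [0.472, -0.881, 0.0], [-0.0, -0.0, -1.0]]
force: [-2.1, 1.6, 0.1]
gripper_width: 30.1
```

Emit:
{"method": "jog_arm", "body": {"plan": "0 0.04 0 -0.21 0.35;0 0.08 0 -0.42 0.35"}}

```text
t: 7.03
tcp_pos: [441.6, -316.2, 54.4]
eef_rot: [[0.86, 0.511, -0.0], [0.511, -0.86, 0.0], [-0.0, -0.0, -1.0]]
force: [-2.1, 1.5, 0.8]
gripper_width: 30.0
```

```bash
python3 st.py
```

```text
t 7.03 tcp [ 441.58 -316.2    54.41] r 71.91 ang 1.071 toolrel 0.94 F tool [-1.04 -2.39 -0.83] w 30.03
```

Emit:
{"method": "jog_arm", "body": {"plan": "0 0.04 0 -0.21 0.35;0 0.08 0 -0.42 0.35"}}

```text
t: 7.2
tcp_pos: [443.2, -319.0, 54.4]
eef_rot: [[0.837, 0.548, -0.0], [0.548, -0.837, 0.0], [-0.0, -0.0, -1.0]]
force: [-2.9, 1.9, -0.4]
gripper_width: 29.8
```

Emit:
{"method": "jog_arm", "body": {"plan": "0 0.04 0 -0.21 0.35;0 0.08 0 -0.42 0.35"}}

```text
t: 7.37
tcp_pos: [444.9, -321.7, 54.4]
eef_rot: [[0.812, 0.584, -0.0], [0.584, -0.812, 0.0], [-0.0, -0.0, -1.0]]
force: [-3.3, 2.2, 0.8]
gripper_width: 29.7
```

Emit:
{"method": "jog_arm", "body": {"plan": "0 0.04 0 -0.21 0.35"}}

```text
t: 7.45
tcp_pos: [445.9, -323.0, 54.4]
eef_rot: [[0.799, 0.602, -0.0], [0.602, -0.799, 0.0], [-0.0, -0.0, -1.0]]
force: [-2.7, 1.9, 0.6]
gripper_width: 30.1
```

Emit:
{"method": "jog_arm", "body": {"plan": "0 0.04 0 -0.21 0.35;0 0.08 0 -0.42 0.35"}}

```text
t: 7.62
tcp_pos: [447.9, -325.5, 54.4]
eef_rot: [[0.771, 0.636, -0.0], [0.636, -0.771, -0.0], [-0.0, -0.0, -1.0]]
force: [-3.3, 0.9, 0.2]
gripper_width: 29.3
```

```bash
python3 st.py
```

```text
t 7.62 tcp [ 447.92 -325.53   54.44] r 71.92 ang 1.228 toolrel 0.75 F tool [-1.97 -2.76 -0.16] w 29.29
```

Emit:
{"method": "jog_arm", "body": {"plan": "0 0.04 0 -0.21 0.35;0 0.08 0 -0.42 0.35"}}

```text
t: 7.78
tcp_pos: [450.0, -328.0, 54.4]
eef_rot: [[0.743, 0.67, -0.0], [0.67, -0.743, 0.0], [-0.0, -0.0, -1.0]]
force: [-2.9, 1.2, 0.5]
gripper_width: 30.3
```

Emit:
{"method": "jog_arm", "body": {"plan": "0 0.04 0 -0.21 0.35;0 0.08 0 -0.42 0.35"}}

```text
t: 7.95
tcp_pos: [452.2, -330.4, 54.4]
eef_rot: [[0.712, 0.702, 0.0], [0.702, -0.712, -0.0], [-0.0, 0.0, -1.0]]
force: [-2.1, 0.0, -0.9]
gripper_width: 29.8
```

Emit:
{"method": "jog_arm", "body": {"plan": "0 0.04 0 -0.21 0.35"}}

```text
t: 8.03
tcp_pos: [453.8, -331.6, 54.6]
eef_rot: [[0.697, 0.717, 0.001], [0.717, -0.697, -0.0], [0.0, 0.001, -1.0]]
force: [-1.4, 2.1, -2.6]
gripper_width: 30.1
```

```bash
python3 st.py
python3 - <<'E'
from h import *
for n in("top","side"):
    im=eyes.capture(n);cv2.imwrite(f"pics/{n}5.png",im[:,:,::-1])
a=cv2.imread("pics/side5.png")[180:270,280:390];b=cv2.imread("pics/top5.png")[210:300,240:350]
cv2.imwrite("pics/c5.png",cv2.resize(np.hstack([a,b]),None,fx=3.6,fy=3.6))
E
```

```text
t 8.03 tcp [ 453.78 -331.65   54.61] r 71.68 ang 1.346 toolrel 0.29 F tool [ 0.55 -2.48  2.6 ] w 30.08
```

View pics/c5.png

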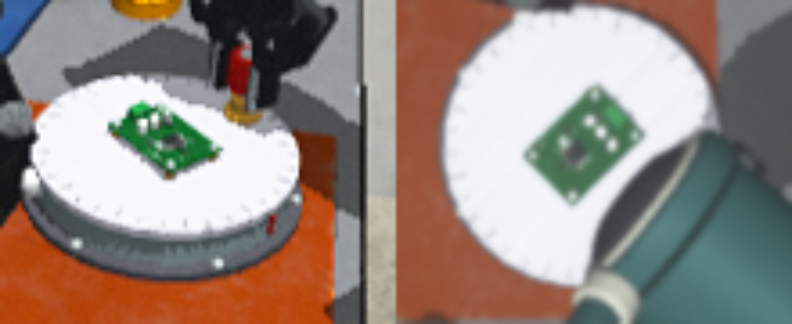

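A downward pull of 2.6 N has appeared, which may be the pin dropping against pad friction. The knob is visible at crop (240,70). I'll ease back slightly and hold.

Emit:
{"method": "jog_arm", "body": {"plan": "0 -0.02 0 0 0.35;0 -0.02 0 0 0.35"}}

```text
t: 8.3
tcp_pos: [453.9, -331.7, 55.2]
eef_rot: [[0.699, 0.716, 0.003], [0.716, -0.699, -0.002], [0.0, 0.003, -1.0]]
force: [1.2, -1.2, -0.5]
gripper_width: 29.9
```

```bash
python3 st.py
python3 - <<'E'
from h import *
im=eyes.capture("side");cv2.imwrite("pics/side6.png",im[:,:,::-1])
o=[]
for f in("side5","side6"):
    o.append(cv2.resize(cv2.imread(f"pics/{f}.png")[180:230,325:380],None,fx=7,fy=7))
    m=red(cv2.imread(f"pics/{f}.png")[:,:,::-1].copy());m2=np.zeros_like(m);m2[185:220,335:362]=m[185:220,335:362];print(blobs(m2))
cv2.imwrite("pics/c6.png",np.hstack(o))
C=np.array([504,-280.5]);
for a in(1.30,1.33,1.36):
    p=np.radians(148.4)+a;xy=C+72*np.array([np.cos(p),np.sin(p)])
    print(a,[proj("side",[*xy,z]).round(1).tolist() for z in(85,92,93.5,40,71-14)])
E
```

```text
t 8.3 tcp [ 453.89 -331.7    55.17] r 71.64 ang 1.348 toolrel 0.07 F tool [-0.06  1.7   0.56] w 29.85
[(array([346.2, 196.6]), array([344, 193,   6,   8,  20], dtype=int32))]
[(array([344.6, 197.8]), array([343, 195,   6,   7,  17], dtype=int32))]
1.3 [[348.6, 198.0], [348.9, 195.6], [349.0, 195.1], [346.8, 212.7], [347.5, 207.2]]
1.33 [[348.0, 197.6], [348.3, 195.2], [348.4, 194.7], [346.3, 212.3], [346.9, 206.8]]
1.36 [[347.5, 197.2], [347.8, 194.9], [347.8, 194.4], [345.7, 211.9], [346.4, 206.4]]
```

View pics/c6.png

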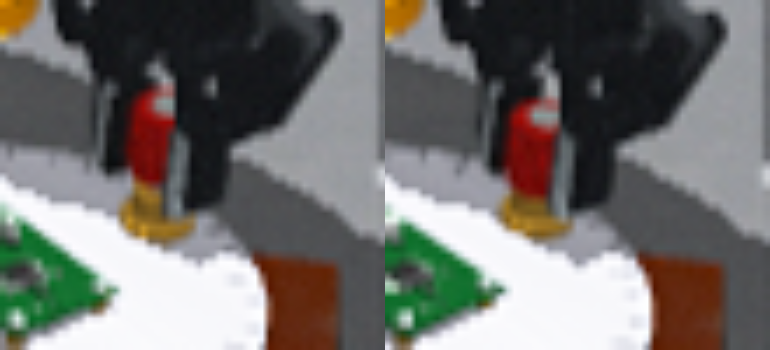

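The knob has dropped between the two frames (cap at crop left (160,103), right (545,113)). I'll open the jaws wider so nothing holds it, then compare heights.

Emit:
{"method": "jog_arm", "body": {"plan": "0 -0.02 0 0 0.45;0 -0.02 0 0 0.45;0 -0.02 0 0 0.45"}}

```text
t: 8.6
tcp_pos: [451.8, -330.0, 54.4]
eef_rot: [[0.698, 0.716, -0.0], [0.716, -0.698, 0.0], [-0.0, -0.001, -1.0]]
force: [0.2, -0.1, -0.3]
gripper_width: 38.3
```

```bash
python3 st.py
python3 - <<'E'
from h import *
im=eyes.capture("side");cv2.imwrite("pics/side7.png",im[:,:,::-1])
o=[]
for f in("side6","side7"):
    o.append(cv2.resize(cv2.imread(f"pics/{f}.png")[180:230,325:380],None,fx=7,fy=7))
cv2.imwrite("pics/c7.png",np.hstack(o))
print(proj("side",[442.3,-242.5,85]), proj("side",[442.3,-242.5,45]))
cv2.imwrite("pics/c0.png",cv2.resize(cv2.imread("pics/side0.png")[205:255,325:380],None,fx=7,fy=7))
E
```

```text
t 8.6 tcp [ 451.8  -329.97   54.44] r 71.91 ang 1.31 toolrel 2.23 F tool [0.04 0.2  0.29] w 38.25
[350.4998114  217.81911358] [348.75078508 231.39385406]
```

View pics/c7.png

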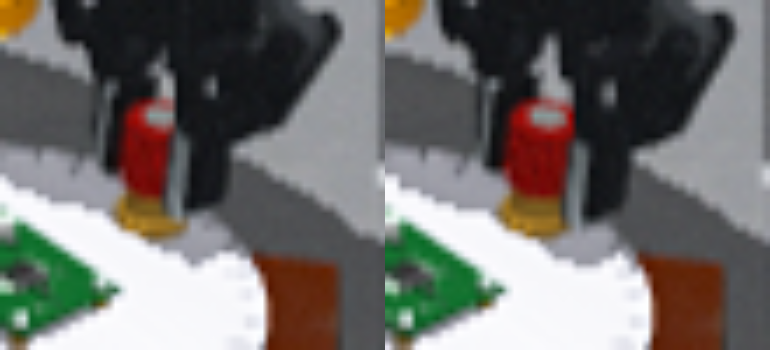

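View pics/c0.png

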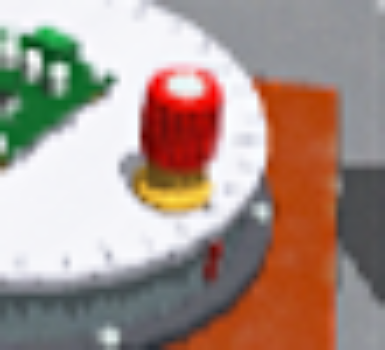

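In crop c7 the cap-to-flange distance is now 122 px (×7 zoom) against 127 at the start, about 122 when scaled for range. So the pin is home. I'll open and retreat straight up.

Emit:
{"method": "jog_arm", "body": {"plan": "0 0 0 0 0.6;0 0 0 0 0.7;0 0 -0.3 0 0.7;0 0 -0.9 0 0.7;0 0 -1.6 0 0.7;0 0 -2.4 0 0.7;-0.8 0 -3.2 0 0.7;-1.6 0 -3.5 0 0.7;-2.4 0 -3.5 0 0.7;-2.4 0 -3.5 0 0.7;-2.4 0 -3.5 0 0.7"}}

```text
t: 9.57
tcp_pos: [384.2, -400.1, 195.8]
eef_rot: [[0.701, 0.713, 0.001], [0.713, -0.701, -0.001], [0.0, 0.002, -1.0]]
force: [-0.2, -0.0, -0.2]
gripper_width: 59.7
```

Run:
```python
from h import *
s=state();print(s['t'],s['tcp_pos'],s['force'])
for n in("top","side"):
    im=eyes.capture(n);cv2.imwrite(f"pics/{n}8.png",im[:,:,::-1])
s=cv2.imread("pics/side8.png");t=cv2.imread("pics/top8.png")
cv2.imwrite("pics/c8.png",cv2.resize(np.hstack([s[180:230,325:380],t[230:280,255:310][:, :]]),None,fx=7,fy=7))
h=cv2.cvtColor(t,cv2.COLOR_BGR2HSV);g=((h[:,:,0]>50)&(h[:,:,0]<80)&(h[:,:,1]>80)).astype(np.uint8);g2=np.zeros_like(g);g2[225:270,270:315]=g[225:270,270:315]
print(cv2.minAreaRect(cv2.findNonZero(g2)))
```

```text
9.5667 [ 384.21996123 -400.07143899  195.83799527] [-0.21066219 -0.0446837  -0.23098163]
((292.0000305175781, 249.50003051757812), (17.677669525146484, 26.16295051574707), 45.0)
```

View pics/c8.png

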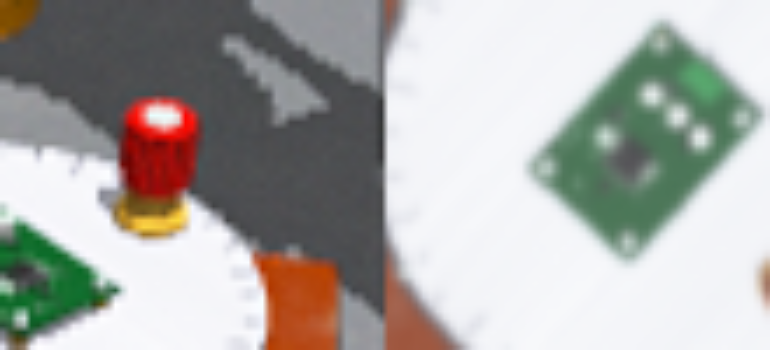

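View pics/side8.png

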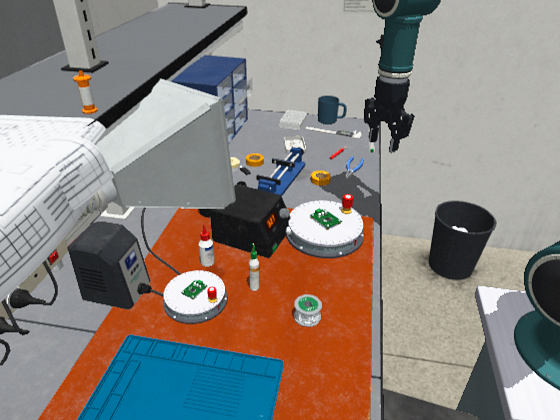

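The knob stands as low on its bushing as at the start: in the crop, cap at (162,116) and flange bottom at (150,237). The board has turned 30.3°+45° ≈ 75° (1.31 rad), the bystanders haven't moved and the gripper is clear.

```bash
python3 -c "
from station import env
print(env.sign_off())"
```

```text
the job is handed in; nothing more can be done
None
```

The table is turned counter-clockwise to the next hole with the pin home, and I handed the job in at about 9.7 s. No verdict is reported.

**What I did:** I gripped the knob of the 200 mm turntable and drew the pin about 12.5 mm. With the pin held up, I turned the table to about 0.59 rad, then let the pin down onto its track. From there I pushed the knob at about 20 mm/s with the jaws loosely open, in one- or two-row nudges once near the hole's range. The sliding force stayed around 2–4 N. The pin dropped at about 1.31–1.33 rad; I eased back at once, opened the jaws and moved straight up and clear.

**Last checks:**
- **Pin:** in the side view the knob sits as low on its bushing as at the start (121 zoomed pixels from cap to flange, about 122 expected). That check is good to about 1 mm.
- **Table angle:** the board's edge directions give about 75° (1.31 rad), which agrees with the gripper's position.
- **Bystanders:** the bottle, solder spool and tape roll look unmoved by eye in the side picture; I did not measure them.
- **Forces:** at rest after retreating, the readings were about 0.2 N.

**Not checked:** I did not push the table to test the lock, so as not to force it. When I eased back, the force briefly read 1.7 N the other way. It went to zero once the jaws opened.

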